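# Close the port of a housing for its leak test

## Robot

A 6-joint arm with a two-finger parallel gripper is mounted at the origin on the work surface. World frame = base frame: x ahead of the robot, y to its left, z up, the work surface at z = 0. Lengths are in mm, angles in rad, forces in N, time in s.
With the tool pointing down it reaches from about 200 to 875 mm from the base axis. Payload 3.4 kg.
Tool frame: the origin (TCP) lies on the centre line of the jaws, within the pads' length; the fingertips stand env.tip_reach ahead of it and the grasp point (between the pads) lies 11 mm behind it (env.tip_reach is the distance from the TCP to the fingertips, in mm); z points along the fingers, y is the line along which they close (so a half turn about z gives the same grasp; the last joint's range is limited). The gripper opens to 94 mm and grips with 3 to 60 N. Pads are 16 mm wide; open, the fingers measure 119 mm over their backs; the gripper's body (75 mm by 177 mm) begins 78 mm behind the grasp point.
Start: joints at [1.099, 0.276, 1.505, -0, 1.361, -0.121], TCP at [197.617, 540.011, 213.493] pointing down, gripper open.
Joint ranges: [-2.89, 2.89], [-0.75, 2.08], [0.22, 2.7], [-1.18, 4.32], [0.11, 2.71], [-2.7, 2.7]. Speed limits (rad/s): [2.57, 2.57, 3.14, 3.14, 3.14, 3.14].

## Interface

Orientations are given as a rotation vector (axis times angle).
In Python, from station import env, eoat, eyes, read_clock, read_joint_positions, read_dq, read_joint_torque, read_position, read_ee_rot, read_force, read_wrist_torque, read_grip_width, read_gripper_force gives the robot as it stands. Calls block until the motion is done:
- env.move_pose(position, orientation): joint-space move of the TCP to a pose.
- env.move_straight(position, max_speed=150, ori=None, f_stop=None): straight line of the TCP; ori=None keeps the orientation; max_speed is the mean speed in mm/s. With f_stop (N) it stops when the force on the tool has changed by that much, and returns True; else False.
- env.goto_joints(angles): joint-space move.
- eoat.command_gripper(opening, f_grip=None): finger opening in mm; f_grip is the grip in N (None keeps the last); returns when the fingers have stopped.
- env.hold(seconds).
- env.inverse_kinematics(position, orientation): joint angles nearest the present ones, or None.
- eyes.read_camera(name): name is "side" or "top"; returns the picture (400x640x3 uint8, blue, green, red); there is no depth.
- eyes.camera_params(name): a dict with "intrinsics" (3x3 intrinsics, pixels), "R" (3x3) and "t" (3): a world point X has camera coordinates R X + t. Camera axes: x right, y down, z forward; pixel columns grow to the right and rows downward; lengths in mm; the calibration is good to about 2 mm. A picture is of the moment at which its call begins. camera_params takes no time and is no camera call.
A pose or a line that the arm cannot do raises env.IKError and nothing moves.
- env.close_job(): hands the job in; it is judged then, once.
Readings, each from a call of its own:
- read_clock(): time.
- read_joint_positions(): joint angles.
- read_dq(): joint speeds.
- read_joint_torque(): joint torques, N m.
- read_position(): TCP position.
- read_ee_rot(): TCP orientation.
- read_force(): force on the tool from outside, world axes, zero at the start.
- read_wrist_torque(): the same for the moment, N m.
- read_grip_width(): finger opening in mm.
- read_gripper_force(): force on a finger pad.
Only numpy, scipy, OpenCV 4.12 (cv2) and the standard library are available. Lean on these libraries where they do the work, as an engineer would, in place of code of your own. Each camera call takes 0.05 s, during which the arm holds its last target. There are 200 camera calls.

## Task

Close the round port of the tilted, finned housing for its leak test: take the big disc with four holes by its bar handle, turn it until all its holes line up with the four studs, and slide it on until it lies flush on the port. Only then swing the catch by its post over the edge of the disc until it points at the middle of the disc. Leave the other loose things on the bench where they are.

Things in the scene. Friction and masses are not known exactly. Their poses are not given: they have to be found in the camera images.
- disc: Loose round aluminium disc, 108 mm diameter, 10 mm thick, 250 to 450 g, lying flat on the bench, with a black bar handle on top. Four through holes of 11 mm diameter lie 38 mm from its centre, at 45, 135, 225 and 315 degrees from its x. Origin: centre of its underside; z: its axis, towards the handle.
- disc_grip (a point): Point on the disc's axis inside its handle, 30 mm above the underside; axes as disc. The handle is a solid bar at the disc's centre, 44 mm long (disc x), 24 mm wide (disc y), from the disc's upper face (10 mm above the underside) to 46 mm above it. With the disc home this point is 30 mm out from seat along seat's z.
- housing: Fixed finned grey cast housing, 260 x 170 x 50 mm, tilted 30 degrees on a cradle, its low edge with cable glands towards the robot; on its upper face a round port with four studs, and a catch. Origin: on the bench straight under the port's centre (105 mm below it); y across the slope.
- seat (a point): Centre of the round port (120 mm across), in the flat face on which the disc comes to lie. z: square out of the face, 30 degrees from vertical, leaning to the low edge; x up the slope; y across it. Four fixed studs, 8 mm diameter, square to the face, 38 mm from here at 45, 135, 225, 315 degrees from x; 26 mm high, the top 9 mm tapering to 3 mm diameter.
- catch (a joint): Catch: flat steel arm, 60 mm long from its pivot, 16 wide, 6 thick, its underside 13 mm above the port face (3 mm over the seated disc), turning about an axis parallel to seat's z. Radians: 0 = points up the slope (+x of seat, open), 1.57 = points at the port's centre (+y of seat, closed over the disc's edge), stop at 1.65. Stays where left; about 1.5 N at its post moves it.
- catch_hinge (a point): Point on the catch's pivot axis, 36 mm above the port face (level with the middle of the post), 100 mm from seat's axis on its -y side. Axes as those of seat.
- catch_post (a point): Middle of the round steel post (12 mm diameter, 30 mm tall) standing on the catch arm 42 mm from the pivot axis; it runs from 19 to 49 mm above the port face, this point is at 36 mm. z: along the post; x: along the arm, from pivot to post.
- blank: Bystander: small plain disc without holes, 70 mm across, round knob, aluminium. Origin: centre of its underside.
- gland1: Bystander: loose steel cable gland, 34 mm across, 30 mm tall. Origin: centre of its underside.
- gland2: Bystander: a second such cable gland. Origin: centre of its underside.
- screwdriver: Bystander: screwdriver lying on the bench. Origin: middle of its length, underside.
- wrench: Bystander: open-ended wrench lying on the bench. Origin: middle of its length, underside.
Mind the look-alikes: they are no part of the job. What is shaped like the disc but orange or yellow is not meant.

How it is judged:
By the outcome, as a careful person would: the job done as asked, in the order asked, and still so for the second after the job is handed in, with the robot touching nothing.
It also fails if it takes over 51 s, if anything falls off the work surface, if the arm or the gripper's body presses on something with over 40 N, if the wrist force passes 120 N, or if a joint passes its speed limit or range.

## Working session

There is one attempt and no reset: what is moved stays moved. The work goes in short steps, each a Python script; the robot and the scene stay as the last script left them, time stands still between calls to the robot, and variables do not carry over. Pictures are saved under pics/ and viewed, at most 10 in all, crops included, and the job is handed in when it is done.

```bash
mkdir -p pics; ls
python3 - <<'E'
from station import env,eyes,read_clock,read_ee_rot
import cv2,numpy as np
for n in("side","top"):
    cv2.imwrite(f"pics/{n}0.png",eyes.read_camera(n)); p=eyes.camera_params(n)
    print(n,p["intrinsics"].tolist(),p["R"].round(4).tolist(),p["t"].round(1).tolist(),(-p["R"].T@p["t"]).round())
print(env.tip_reach,read_clock(),read_ee_rot())
E
```

```text
pics
side [[370.16306693445193, 0.0, 320.657073134084], [0.0, 370.16306693445193, 197.93236733334476], [0.0, 0.0, 1.0]] [[0.9863, -0.165, 0.0027], [-0.099, -0.6044, -0.7905], [0.1321, 0.7794, -0.6124]] [-504.3, 53.7, 966.7] [ 375. -804.  636.]
top [[478.8326125270993, 0.0, 322.2961050968003], [0.0, 478.8326125270993, 204.94600428713258], [0.0, 0.0, 1.0]] [[-0.0087, -0.9999, 0.0079], [-0.9876, 0.0074, -0.157], [0.157, -0.0092, -0.9876]] [-134.0, 498.0, 1093.3] [ 319. -128. 1159.]
8.0 0.1 [-5.48109141e-01 -3.09291864e+00  2.34941865e-03]
```

View pics/top0.png

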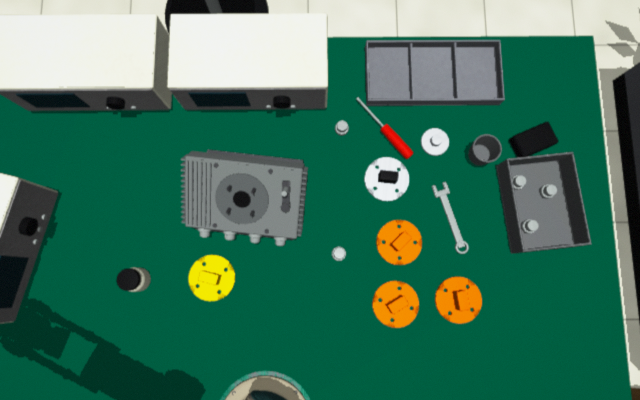

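View pics/side0.png

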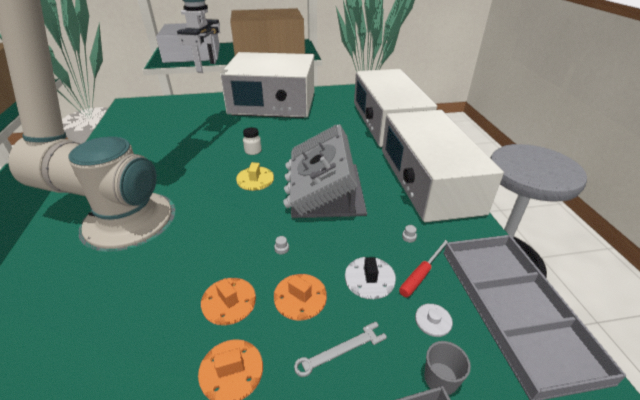

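Candidates in the top view are white with black handle (387,178), orange (399,242), (396,304), (459,300), yellow (212,278), and small white blank without holes (435,141). The white one at (387,178) fits: aluminium, black bar and four holes. I'll confirm it in an enlarged crop next to the housing.

```bash
cat > h.py <<'E'
import cv2,numpy as np
from station import eyes
def ray(n,uv):
    p=eyes.camera_params(n); d=p["R"].T@np.linalg.inv(p["intrinsics"])@np.array([uv[0],uv[1],1.]); return -p["R"].T@p["t"],d/np.linalg.norm(d)
def onplane(n,uv,z):
    c,d=ray(n,uv); return c+d*(z-c[2])/d[2]
def proj(n,X):
    p=eyes.camera_params(n); q=p["intrinsics"]@(p["R"]@np.asarray(X,float)+p["t"]); return q[:2]/q[2]
def tri(a,b):
    (c1,d1),(c2,d2)=ray("top",a),ray("side",b)
    s=np.linalg.lstsq(np.c_[d1,-d2],c2-c1,rcond=None)[0]; p,q=c1+s[0]*d1,c2+s[1]*d2
    return (p+q)/2,np.linalg.norm(p-q)
E
python3 - <<'E'
import cv2,numpy as np
from h import *
t=cv2.imread("pics/top0.png"); s=cv2.imread("pics/side0.png")
up=lambda i,x,y,w,h,k:cv2.resize(i[y:y+h,x:x+w],None,fx=k,fy=k,interpolation=cv2.INTER_CUBIC)
cv2.imwrite("pics/c1.png",np.vstack([np.hstack([up(t,177,145,135,100,3),up(t,355,145,130,100,3)]),np.hstack([up(s,275,120,100,75,4)[:, :400],up(s,335,245,97,75,4)[:,:388],np.zeros((300,7,3),np.uint8)])]))
for n,im,bx in(("top",t,(360,150,415,205)),("side",s,(340,250,400,300))):
    x0,y0,x1,y1=bx; c=im[y0:y1,x0:x1]; hsv=cv2.cvtColor(c,cv2.COLOR_BGR2HSV)
    w=((hsv[...,1]<60)&(hsv[...,2]>140)).astype(np.uint8); b=(hsv[...,2]<55).astype(np.uint8)
    for nm,m in(("white",w),("black",b)):
        for k in cv2.findContours(m,cv2.RETR_EXTERNAL if nm=="white" else cv2.RETR_LIST,cv2.CHAIN_APPROX_NONE)[0]:
            if len(k)<6: continue
            (cx,cy),sz,a=cv2.minAreaRect(k); print(n,nm,cv2.contourArea(k),round(cx+x0,1),round(cy+y0,1),np.round(sz,1),round(a,1), cv2.fitEllipse(k)[0] if nm=="white" else "")
E
```

```text
top white 1469.5 386.5 178.5 [43.8 42.4] 45.0 (26.431488037109375, 28.5875186920166)
top black 159.0 387.5 176.5 [17.5 10.4] 5.7 
top black 0.0 402.5 156.5 [4.2 0. ] -135.0 
side white 1278.5 370.0 277.5 [41. 50.] 90.0 (29.620819091796875, 27.92782211303711)
side black 226.0 371.0 269.5 [23. 12.] 90.0
```

View pics/c1.png

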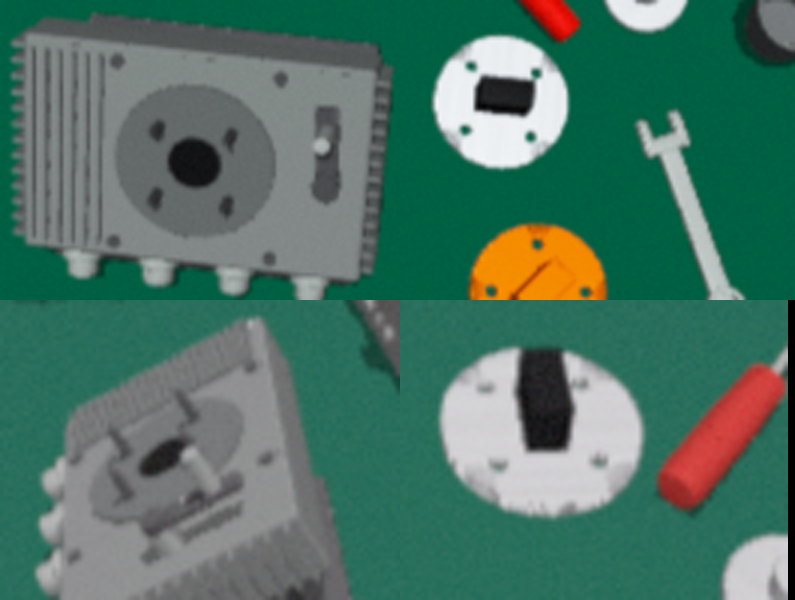

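Crop check: white disc with black bar and four holes confirmed (top view, around (386,178)). The open catch's post is at about (284,194), and the port centre at about (242,198). Next I'll measure both more precisely.

```bash
cat > meas.py <<'E'
import cv2,numpy as np
from h import *
from scipy.optimize import least_squares
t=cv2.imread("pics/top0.png")
K=4
def blobs(m,x0,y0,lo,hi):
    n,l,st,c=cv2.connectedComponentsWithStats(m.astype(np.uint8)); return [(c[i]/K+[x0-.5+.5/K,y0-.5+.5/K],st[i,4]/K/K,l==i) for i in range(1,n) if lo<st[i,4]/K/K<hi]
def crop(x0,y0,x1,y1): return cv2.resize(t[y0:y1,x0:x1],None,fx=K,fy=K,interpolation=cv2.INTER_CUBIC)
# disc
x0,y0=360,152; c=crop(x0,y0,413,205); h=cv2.cvtColor(c,cv2.COLOR_BGR2HSV)
big=max(blobs((h[...,1]<70)&(h[...,2]>120),x0,y0,300,9e9),key=lambda b:b[1])[2].astype(np.uint8)
ct=max(cv2.findContours(big,0,1)[0],key=len); hull=cv2.convexHull(ct); inside=cv2.fillConvexPoly(np.zeros_like(big),hull,1)
(rx,ry),r=cv2.minEnclosingCircle(hull); P=np.array([onplane("top",p[0]/K+[x0-.5,y0-.5],10) for p in hull])[:,:2]
fc=least_squares(lambda q:np.hypot(*(P-q[:2]).T)-q[2],[*P.mean(0),54],loss="soft_l1").x; print("disc rim",fc.round(1))
inside=cv2.erode(inside,np.ones((9,9)))
H=[]
for b in blobs((inside>0)&(h[...,1]>70)&(h[...,2]>30),x0,y0,1,15):
    p=onplane("top",b[0],10)[:2]; d=p-fc[:2]; print(b[0].round(1),round(b[1],1),p.round(1),round(np.hypot(*d),1),np.degrees(np.arctan2(d[1],d[0])).round(1))
bl=max(blobs((inside>0)&(h[...,2]<70),x0,y0,30,900),key=lambda b:b[1])
print("handle blob",bl[0].round(1),cv2.minAreaRect(cv2.findNonZero(bl[2].astype(np.uint8))))
# port
x0,y0=205,160; c=crop(x0,y0,280,238); g=cv2.GaussianBlur(cv2.cvtColor(c,6),(5,5),0)
print("gray port/face",g[(215-y0)*K,(250-x0)*K],g[(225-y0)*K,(240-x0)*K])
th=(int(g[(215-y0)*K,(250-x0)*K])+int(g[(225-y0)*K,(240-x0)*K]))/2
B=blobs(g<th,x0,y0,3,9e9); port=max((b for b in B if np.hypot(*(b[0]-[242,198.5]))<8),key=lambda b:b[1])
hull=cv2.convexHull(max(cv2.findContours(port[2].astype(np.uint8),0,1)[0],key=len))
def frame(yaw):
    c,s=np.cos(yaw),np.sin(yaw); Rz=np.array([[c,-s,0],[s,c,0],[0,0,1]]); a=np.radians(30)
    return Rz@np.array([[np.cos(a),0,-np.sin(a)],[0,1,0],[np.sin(a),0,np.cos(a)]])
def onseat(uv,S,R):
    o,d=ray("top",uv); n=R[:,2]; return R.T@(o+d*(n@(S-o))/(n@d)-S)
yaw=np.radians(-6)
for it in range(4):
    S=onplane("top",port[0],105) if it==0 else S; R=frame(yaw)
    Q=np.array([onseat(p[0]/K+[x0-.5,y0-.5],S,R) for p in hull])[:,:2]
    q=least_squares(lambda q:np.hypot(*(Q-q[:2]).T)-q[2],[0,0,60],loss="soft_l1").x
    o,d=ray("top",proj("top",S+R[:,:2]@q[:2])); S=o+d*(105-o[2])/d[2]
    sc=[onseat(b[0],S,R)[:2] for b in B if b is not port and b[1]<14]
    sc=np.array([s for s in sc if 55<np.hypot(*s)<110])
    if len(sc)==4:
        sc=sc[np.argsort(sc[:,0])]; e=[np.diff(p[np.argsort(p[:,1])],axis=0)[0] for p in(sc[:2],sc[2:])]; v=sum(e); yaw+=-np.arctan2(v[0],v[1])
print("screws",sc.round(1).tolist(),"seat",S.round(1),q.round(2),"yaw",np.degrees(yaw).round(2))
for l in[(27,27),(-27,27),(-27,-27),(27,-27)]: print("stud base,tip",proj("top",S+R@[*l,0]).round(1),proj("top",S+R@[*l,26]).round(1),proj("side",S+R@[*l,26]).round(1))
print("post",proj("top",S+R@[42,-100,49]).round(1),proj("side",S+R@[42,-100,49]).round(1))
E
python3 meas.py
```

```text
disc rim [ 566.6 -296.    55.3]
[376.5 166.8] 6.2 [ 595.9 -272.7] 37.5 38.6
[398.1 169.2] 6.4 [ 589.5 -325.8] 37.6 -52.5
[374.5 188. ] 6.8 [ 542.6 -266.4] 38.1 129.0
[396.3 190.4] 7.1 [ 536.4 -319.6] 38.3 -142.1
handle blob [387.7 176.5] ((112.14482879638672, 99.7620849609375), (74.3257064819336, 44.67847442626953), 4.763641834259033)
gray port/face 79 131
screws [[60.2, 69.9], [25.9, 71.0], [-9.8, 71.4], [-16.5, 81.1], [-38.1, 81.1], [-61.9, 82.3]] seat [502.5  42.2 105. ] [-0.    0.   59.15] yaw -6.0
stud base,tip [229.9 185.9] [227.2 189.8] [318.2 142.5]
stud base,tip [229.4 208.6] [226.8 212.8] [301.2 151.7]
stud base,tip [253.3 210.9] [251.2 215.2] [301.6 162.2]
stud base,tip [254.2 188.3] [252.1 192.1] [319.4 152.8]
post [284.9 192.4] [321.8 158.6]
```

```bash
cat >> meas.py <<'E'
SC=[]
for m in[(215.5,164.8),(270.2,170.8),(214.2,224.8),(266.2,230.8)]:
    x,y=int(m[0])-4,int(m[1])-4; gg=t[y:y+10,x:x+10].mean(2); w=np.clip(np.median(gg)-15-gg,0,None); w[np.hypot(*(np.mgrid[:10,:10]-4.5))>4.5]=0
    yy,xx=np.mgrid[:10,:10]; uv=np.array([(w*xx).sum()/w.sum()+x,(w*yy).sum()/w.sum()+y]); SC.append(onseat(uv,S,R)[:2]); print("screw",uv.round(1),SC[-1].round(1))
E
cat >> h.py <<'E'
from scipy.spatial.transform import Rotation as Ro
def frame(yaw):
    return (Ro.from_euler("z",yaw)*Ro.from_euler("y",-30,degrees=True)).as_matrix()
def toolrot(n,ydir):
    """tool z = -n, tool y = ydir (projected)"""
    z=-np.asarray(n,float); y=np.asarray(ydir,float); y=y-z*(y@z); y/=np.linalg.norm(y)
    return Ro.from_matrix(np.c_[np.cross(y,z),y,z]).as_rotvec()
E
python3 meas.py|grep screw
python3 - <<'E'
from h import *
from station import env
S=np.array([502.5,42.2,105]);R=frame(np.radians(-6)); a=np.radians(-6.75); dy=np.array([np.cos(a),np.sin(a),0])
def ik(p,o):
    try: q=env.inverse_kinematics(p,o)
    except Exception as e: q=e
    return np.round(q,2) if q is not None else None
for s in(1,-1):
    print("pick",s,ik([566,-296,32-11],toolrot([0,0,1],s*dy)))
    print("lift",s,ik([566,-296,200],toolrot([0,0,1],s*dy)))
for nm,v in(("x",R[:,0]),("y",R[:,1]),("diag",R[:,1]-R[:,0])):
    for s in(1,-1):
        for h in(20,130): print(nm,s,h,ik(S+R@[0,0,h],toolrot(R[:,2],s*v)))
E
```

```text
screws [[60.2, 69.9], [25.9, 71.0], [-9.8, 71.4], [-16.5, 81.1], [-38.1, 81.1], [-61.9, 82.3]] seat [502.5  42.2 105. ] [-0.    0.   59.15] yaw -6.0
screw [215.6 164.9] [72.2 59.1]
screw [270.1 171. ] [ 70.3 -60.4]
screw [214.4 225. ] [-70.9  60.7]
screw [266.3 230.8] [-73.  -58.6]
pick 1 [-0.59  0.52  1.62 -0.    1.   -0.47]
lift 1 [-0.59  0.38  1.38 -0.    1.38 -0.47]
pick -1 [-0.59  0.52  1.62 -0.    1.    2.67]
lift -1 [-0.59  0.38  1.38 -0.    1.38  2.67]
x 1 20 [-0.02  0.02  2.23 -0.12  0.37  0.18]
x 1 130 [-0.   -0.2   2.13 -0.08  0.69  0.15]
x -1 20 None
x -1 130 None
y 1 20 [-0.02  0.02  2.23 -0.12  0.37 -1.39]
y 1 130 [-0.   -0.2   2.13 -0.08  0.69 -1.42]
y -1 20 [-0.02  0.02  2.23 -0.12  0.37  1.75]
y -1 130 [-0.   -0.2   2.13 -0.08  0.69  1.72]
diag 1 20 [-0.02  0.02  2.23 -0.12  0.37 -2.17]
diag 1 130 [-0.   -0.2   2.13 -0.08  0.69 -2.2 ]
diag -1 20 [-0.02  0.02  2.23 -0.12  0.37  0.97]
diag -1 130 [-0.   -0.2   2.13 -0.08  0.69  0.94]
```

Run:
```python
from h import *
from station import *
a=np.radians(-6.75); o=toolrot([0,0,1],[np.cos(a),np.sin(a),0])
env.move_pose([566.2,-296,130],o)
env.move_straight([566.2,-296,22],150,f_stop=15)
print(read_position(),read_force())
eoat.command_gripper(10,40); print("grip",read_grip_width(),read_gripper_force(),read_clock())
env.move_straight([566.2,-296,230],200); print(read_force(),read_wrist_torque(),read_grip_width())
S=np.array([502.5,42.2,105]);R=frame(np.radians(-6.8)); o2=toolrot(R[:,2],R[:,0])
env.move_pose(S+R@[0,0,22+70],o2)
print(read_clock(),read_position(),S+R@[0,0,92],read_force(),read_grip_width())
cs=[eyes.read_camera(n) for n in("top","side")]
for n,i in zip(("top1","side1"),cs): cv2.imwrite(f"pics/{n}.png",i)
t,s=cs
cv2.imwrite("pics/c2.png",np.hstack([cv2.resize(t[150:250,180:310],None,fx=3,fy=3,interpolation=2),cv2.resize(s[80:180,270:370],None,fx=3,fy=3,interpolation=2)]))
```

```text
[ 566.92583446 -296.36073574   22.74681372] [-0.14015038  0.0514676   0.51315203]
grip 23.859253184885887 39.99982953071594 5.25
[-0.71392226 -0.5420445  -2.51195403] [-0.0811547   0.04443167 -0.05183758] 24.07213017725966
7.8083 [458.33669925  47.26655027 185.53276591] [456.82358663  47.64658254 184.67433715] [-1.05922565 -1.03778419 -2.3465443 ] 23.641984377693703
```

View pics/c2.png

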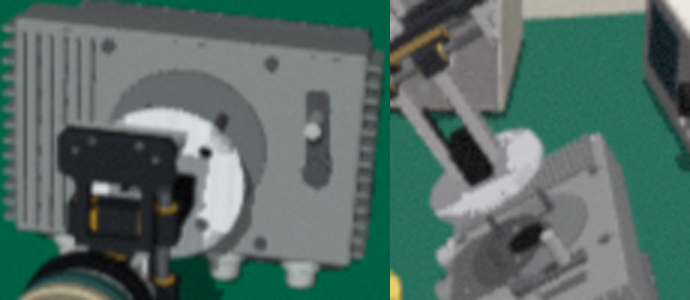

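The picture shows the disc held square above the port. Two of its holes are visible in the top view at about (248,200) and (247,225), and the studs are clear beneath in the side view. I'll compare these with predictions from the TCP pose.

Run:
```python
from h import *
from station import *
p=[];f=[]
for i in range(5): env.hold(0.05); p.append(read_position()); 
S=np.array([502.5,42.2,105]);R=frame(np.radians(-6.8))
print(np.round(p,2)); P=np.mean(p,0); print("tcp err seat frame",(R.T@(P-S)-[0,0,92]).round(2))
Rt=Ro.from_rotvec(read_ee_rot()).as_matrix(); print("rot err deg",np.degrees(Ro.from_matrix(toolrot(R[:,2],R[:,0]) is None and R or Ro.from_rotvec(toolrot(R[:,2],R[:,0])).as_matrix().T@Rt).as_rotvec()).round(2))
A=np.c_[-Rt[:,1]*-1,Rt[:,0],-Rt[:,2]]  # columns: along tool y, x, out
for l in[(27,27),(-27,27),(-27,-27),(27,-27)]: print(l,"hole pred top",proj("top",P+R@[*l,-12]).round(1),"side",proj("side",P+R@[*l,-12]).round(1),"stud top tip",proj("top",S+R@[*l,26]).round(1),proj("top",S+R@[*l,0]).round(1),"side tip",proj("side",S+R@[*l,26]).round(1))
t=cv2.imread("pics/top1.png"); h=cv2.cvtColor(t,cv2.COLOR_BGR2HSV)
K=4
for (x,y) in[(248,200),(247,225)]:
    g=t[y-5:y+6,x-5:x+6].mean(2); w=np.clip(g.max()*.75-g,0,None); w[np.hypot(*(np.mgrid[:11,:11]-5))>4]=0; yy,xx=np.mgrid[:11,:11]
    print("hole seen",(w*xx).sum()/w.sum()+x-5,(w*yy).sum()/w.sum()+y-5); 
s=cv2.imread("pics/side1.png"); hs=cv2.cvtColor(s,cv2.COLOR_BGR2HSV)
m=((hs[...,2]>165)&(hs[...,1]<40)).astype(np.uint8); m[:, :280]=0; m[:115]=0;m[160:]=0;m[:,325:]=0
x,y,w,hh=cv2.boundingRect(m); print("side disc bbox",x,y,x+w-1,y+hh-1)
th=np.linspace(0,6.28,200); C=np.array([proj("side",P+R@[54*np.cos(a),54*np.sin(a),z]) for a in th for z in(-12,-22)]); print("pred bbox",C.min(0),C.max(0))
cv2.imwrite("pics/c3.png",np.hstack([cv2.resize(t[180:240,210:270],None,fx=6,fy=6,interpolation=2),cv2.resize(s[115:175,275:335],None,fx=6,fy=6,interpolation=2)]))
```

```text
[[458.28  46.95 185.18]
 [457.98  47.   184.96]
 [457.73  47.07 184.8 ]
 [457.5   47.14 184.72]
 [457.31  47.23 184.65]]
tcp err seat frame [ 0.96 -0.45 -0.34]
rot err deg [ 0.02 -0.03  0.04]
(27, 27) hole pred top [221.5 197.6] side [308.5 127.1] stud top tip [227.3 189.6] [230.1 185.8] side tip [318.4 142.5]
(-27, 27) hole pred top [220.9 221.7] side [291.1 136.6] stud top tip [226.6 212.6] [229.3 208.4] side tip [301.4 151.6]
(-27, -27) hole pred top [246.4 224.5] side [290.7 146.8] stud top tip [251.  215.3] [253.2 211. ] side tip [301.5 162.1]
(27, -27) hole pred top [247.5 200.5] side [308.9 137. ] stud top tip [252.1 192.3] [254.3 188.4] side tip [319.2 152.8]
hole seen 247.89501501501502 200.83519519519518
hole seen 246.03213722397476 224.8569269190326
side disc bbox 286 123 322 158
pred bbox [282.20762518 123.10284824] [319.75047454 153.96132049]
```

View pics/c3.png

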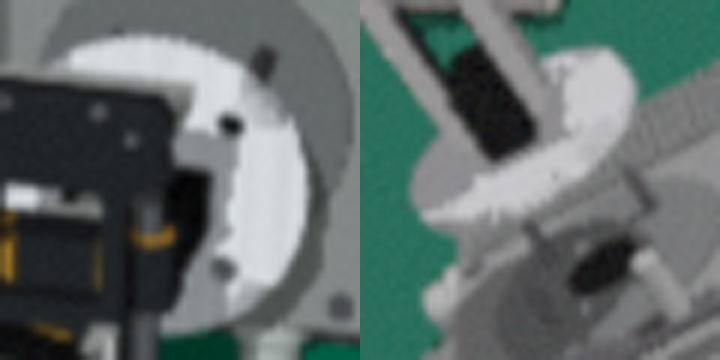

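Compared with the TCP prediction, the holes are off by about (0, +0.35) px in the top view. In the side view the disc is off by +1.3 px and the stud tips by +1.7 px. Both views put the studs about 0.8 mm further up the slope than my estimate, so I'll shift by that and descend with a force guard.

```bash
cat >> h.py <<'E'
S=np.array([502.5,42.2,105]);R=frame(np.radians(-6.8))
S=S+0.8*R[:,0]
E
python3 - <<'E'
from h import *
from station import *
o2=toolrot(R[:,2],R[:,0])
rep=lambda s:print(s,read_clock(),"local",(R.T@(read_position()-S)-[0,0,22]).round(2),"F",(R.T@read_force()).round(1),"M",(R.T@read_wrist_torque()).round(2))
env.move_straight(S+R@[0,0,22+30],80,o2); env.hold(0.4); rep("above")
for h in(20,14,8,3,0):
    st=env.move_straight(S+R@[0,0,22+h],30,o2,f_stop=15); env.hold(0.15); rep((h,st))
    if st: break
cs=[eyes.read_camera(n) for n in("top","side")]
t,s=cs
cv2.imwrite("pics/c4.png",np.hstack([cv2.resize(t[165:245,200:280],None,fx=5,fy=5,interpolation=2),cv2.resize(s[110:190,275:355],None,fx=5,fy=5,interpolation=2)]))
E
```

```text
above 9.2083 local [ 0.21  0.04 30.27] F [-0.9 -1.1 -1.9] M [-0.09  0.52  0.03]
(20, False) 9.8417 local [ 0.05  0.   19.99] F [-1.1  0.1 -2.1] M [-0.03  0.53  0.  ]
(14, False) 10.3417 local [-0.28  0.13 13.87] F [-1.1  2.7 -3.1] M [0.46 0.59 0.01]
(8, False) 10.8417 local [-0.27  0.12  7.83] F [-2.1  4.9 -5.2] M [0.88 0.78 0.01]
(3, False) 11.3083 local [-0.28  0.1   2.9 ] F [-2.1  4.7 -5.6] M [1.01 0.7  0.02]
(0, False) 11.7083 local [-0.2   0.11 -0.06] F [-2.2  5.  -4.3] M [0.95 0.79 0.02]
```

The holes passed over all four studs with small forces. Now I'll press down gently until there's contact.

Run:
```python
from h import *
from station import *
o2=toolrot(R[:,2],R[:,0])
rep=lambda s:print(s,read_clock(),"local",(R.T@(read_position()-S)-[0,0,22]).round(2),"F",(R.T@read_force()).round(1),"M",(R.T@read_wrist_torque()).round(2))
st=env.move_straight(S+R@[0,0,22-4],12,o2,f_stop=12); rep(st); env.hold(.2); rep("")
cs=[eyes.read_camera(n) for n in("top","side")]
t,s=cs
cv2.imwrite("pics/c4.png",np.hstack([cv2.resize(t[165:245,200:280],None,fx=5,fy=5,interpolation=2),cv2.resize(s[110:190,275:355],None,fx=5,fy=5,interpolation=2)]))
```

```text
True 12.0167 local [-0.32  0.29 -0.27] F [0.  0.5 4.6] M [-0.19  0.11 -0.  ]
 12.2167 local [-0.31  0.3  -0.28] F [ 1.9 -1.   5.8] M [-0.4  -0.19  0.04]
```

View pics/c4.png

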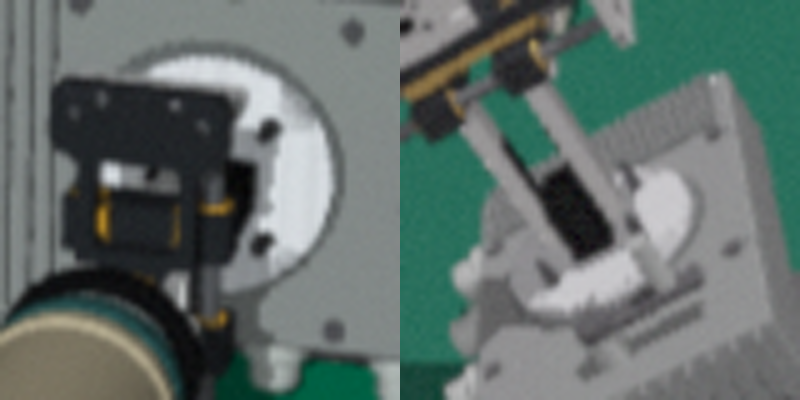

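The picture shows the disc flush, with its holes at about (253,191) and (252,213) filled by studs. I'll release it and then swing the catch.

Run:
```python
from h import *
from station import *
o2=toolrot(R[:,2],R[:,0]); o3=toolrot(R[:,2],R[:,0]-R[:,1])
L=lambda:(R.T@(read_position()-S)).round(2)
eoat.command_gripper(48); env.move_straight(S+R@[0,0,95],120,o2)
t,s=[eyes.read_camera(n) for n in("top","side")]
env.move_pose(S+R@[42,-100,95],o3); env.hold(.2)
st=env.move_straight(S+R@[42,-100,32],80,o3,f_stop=8); env.hold(.2); print("down",st,L(),R.T@read_force())
if not st:
    eoat.command_gripper(6,10); env.hold(.2); print("grip",read_grip_width(),read_gripper_force(),L(),(R.T@read_force()).round(1))
print(read_clock())
cv2.imwrite("pics/c5.png",np.hstack([cv2.resize(t[165:245,200:280],None,fx=5,fy=5,interpolation=2),cv2.resize(s[110:190,275:355],None,fx=5,fy=5,interpolation=2)]))
```

```text
down False [  42.38 -100.07   32.45] [ 0.1594322  -0.17985018 -0.35457937]
grip 11.962349135720869 10.00011295080185 [ 39.89 -99.29  31.82] [-4.5  1.7  2.5]
16.4667
```

View pics/c5.png

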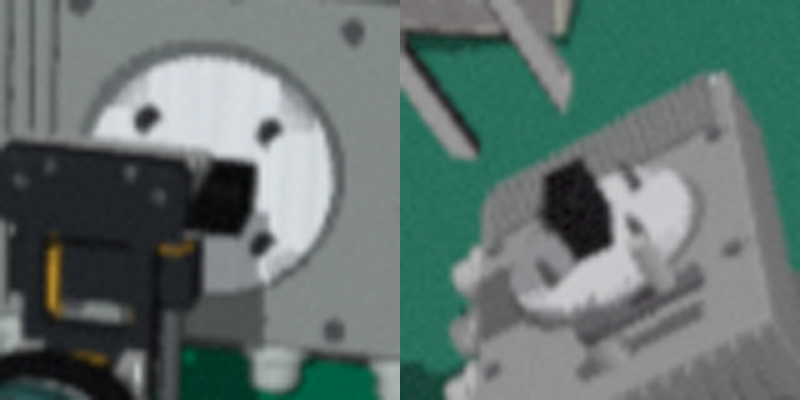

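The disc is free and seated with studs in all visible holes, and the post is gripped at 12 mm. Now the swing.

Run:
```python
from h import *
from station import *
o3=toolrot(R[:,2],R[:,0]-R[:,1])
L=lambda:(R.T@(read_position()-S)).round(2)
for a in np.linspace(0.1,1.57,10):
    env.move_straight(S+R@[42*np.cos(a),-100+42*np.sin(a),32],60,o3); p=L(); f=(R.T@read_force()).round(1)
    print(round(a,2),p,f,round(np.arctan2(p[1]+100,p[0]),3))
    if np.linalg.norm(f)>35: break
env.hold(.4); p=L(); print("end",p,(R.T@read_force()).round(1),np.arctan2(p[1]+100,p[0]),read_grip_width(),read_clock())
```

```text
0.1 [ 39.99 -95.68  31.77] [-3.5 -1.7  3.2] 0.108
0.26 [ 39.72 -89.2   31.78] [-4.  -2.2  1.1] 0.265
0.43 [ 38.57 -82.81  31.88] [-2.3 -2.3 -1.8] 0.419
0.59 [ 36.54 -76.76  32.  ] [ 1.2 -1.3 -5.9] 0.566
0.75 [ 33.32 -71.22  32.15] [ 3.1  0.3 -6.2] 0.712
0.92 [ 28.9  -66.39  32.33] [ 3.6  1.3 -6.4] 0.861
1.08 [ 23.36 -62.44  32.47] [ 4.6  3.4 -4.1] 1.014
1.24 [ 16.72 -59.52  32.55] [ 3.1  4.6 -3.7] 1.179
1.41 [  9.43 -57.78  32.57] [ 2.4  3.6 -0.6] 1.351
1.57 [  1.87 -57.25  32.53] [1.5 5.7 0.6] 1.527
end [  1.81 -57.25  32.5 ] [2.4 5.6 0.5] 1.5284824174929217 11.32652204295685 19.5167
```

Run:
```python
from h import *
from station import *
o3=toolrot(R[:,2],R[:,0]-R[:,1])
L=lambda:(R.T@(read_position()-S)).round(2)
st=env.move_straight(S+R@[-2,-58,32],20,o3,f_stop=10); env.hold(.3); print(st,L(),(R.T@read_force()).round(1))
eoat.command_gripper(24); env.hold(.2); print(L())
env.move_straight(S+R@[-2,-58,110],120,o3)
env.goto_joints([1.099,0.276,1.505,0,1.361,-0.121])
t,s=[eyes.read_camera(n) for n in("top","side")]; print(read_clock())
cv2.imwrite("pics/top6.png",t)
for z in(49,): print("post pred closed",[(proj(n,S+R@[0,-58,z])).round(1) for n in("top","side")], "hinge",proj("top",S+R@[0,-100,19]).round(1),"tip",proj("top",S+R@[0,-40,19]).round(1),"ctr",proj("top",S+R@[0,0,10]).round(1))
cv2.imwrite("pics/c6.png",np.hstack([cv2.resize(t[160:240,210:300],None,fx=4.4,fy=4.4,interpolation=2),cv2.resize(s[115:195,280:370],None,fx=4.4,fy=4.4,interpolation=2)]))
```

```text
False [ -0.29 -57.32  32.5 ] [1.5 5.  0.7]
[ -2.06 -58.06  31.97]
23.7417
post pred closed [array([264., 209.]), array([306.2, 157.2])] hinge [285.2 206.1] tip [258.1 203.1] ctr [240.8 199.7]
```

View pics/c6.png

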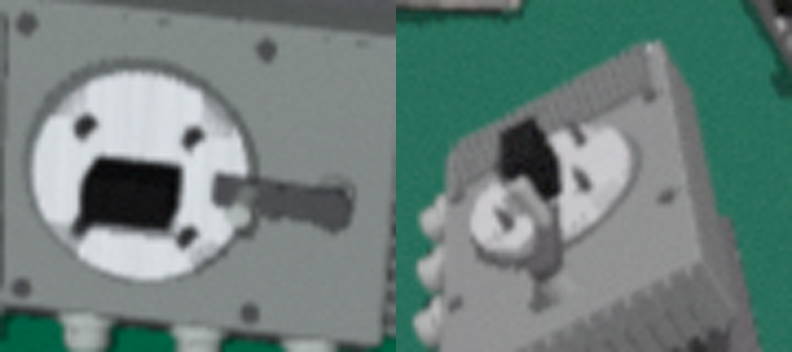

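The catch is closed: its post is at (264,208.5) in the top view against a predicted (264,209) for fully closed. The disc is flush on the port, with studs in all four holes. Handing in.

```bash
python3 -c "
from station import env
print(env.close_job())"
```

```text
the job is handed in; nothing more can be done
None
```

The disc is seated flush on the port over all four studs, the catch was then swung closed to point at the disc's middle (within about 0.03 rad by camera), and the job was handed in at about 24 s with the robot clear; the hand-in returned no verdict.

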